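# Centre the espresso cup on the scale and tare

### The job

The small white espresso cup on the barista scale has been set down off-centre, hanging over the edge of the little round pan. Nudge it with light fingertip taps until it stands in the middle of the pan; when it is still, press the scale's tare key and let it come back up. Do not grip, lift or tip the cup - it is top-heavy on a narrow foot - and leave everything else on the counter where it is.

Things in the scene. Friction and masses are not known exactly. Their poses are not given: they have to be found in the camera images.
- pan_center (a point): centre of the top face of the scale's round steel weighing pan (75 mm across, top 36 mm above the counter, flat, no rim, polished: friction with the cup about 0.35). z up; x and y are the scale's own axes: from here the display and tare key lie towards -x, the key also towards -y. The scale (190 x 135 mm, black body 26 mm high) stands firm and does not slide; its body extends 63 mm to +x of this point, 127 mm to -x and 67.5 mm to either side
- cup_foot (a point): the white handleless egg-shaped ceramic espresso cup on the pan: centre of the underside of its foot, z up along the cup's axis. Round; foot 34 mm across, widest (62 mm across) from 26 to 32 mm above the foot, mouth 54 mm across, 64 mm high, empty, about 130 g. Tapped at its widest part or lower it slides; pushed near the mouth it rocks and can tip over
- cup: the same cup as a body; its reference origin is not on the cup's axis but 23.5 mm to the side of it, level with the foot (use cup_foot for where the cup is)
- tare (a joint): travel of the tare key, m: 0 up, 0.004 fully down; springs back; starts to move at about 1.2 N and is fully down at about 4 N
- tare_top (a point): centre of the top face of the tare key, a white rectangular key 22 x 28 mm (scale's x, y) beside the display, standing 5 mm above the scale's body, 31 mm above the counter; pressed straight down
- tamper: espresso tamper standing on its base left of the scale, 58 mm across, 86 mm high; origin under its base
- spare_cup: a second, identical cup standing on the counter to the right of the scale, 64 mm high; not to be used; origin under its foot
- spoon: coffee spoon with a wooden handle, 135 mm long, lying on the counter to the right of the scale, handle to -x; origin in the middle, underneath
- portafilter: portafilter lying on a black rubber mat at the far left, basket 68 mm across, handle to -x; origin under the basket
- pitcher: steel milk pitcher, 88 mm across, 108 mm high, at the right; origin under its base
- paper_cup: empty brown paper cup, 89 mm across the rim, 112 mm high, at the right beyond the pitcher; origin under its base
- syrup: amber syrup bottle, 50 mm across, 150 mm high, behind the scale; origin under its base
There are look-alikes about, which are no part of the job. Leave any pink or purple look-alike of the cup alone. What is shaped like the part that bears pan_center but purple or turquoise is not meant.

How it is judged:
By the outcome, as a careful person would: the job done as asked, in the order asked, and still so for the second after the job is handed in, with the robot touching nothing.
It also fails if it takes over 61 s, if anything falls off the work surface, if the arm or the gripper's body presses on something with over 40 N, if the wrist force passes 120 N, or if a joint passes its speed limit or range.

### The arm

A 7-joint arm with a two-finger parallel gripper is mounted at the origin on the work surface. World frame = base frame: x ahead of the robot, y to its left, z up, the work surface at z = 0. Lengths are in m, angles in rad, forces in N, time in s.
With the tool pointing down it reaches from about 0.425 to 0.875 m from the base axis. Payload 8.4 kg.
Tool frame: the origin (TCP) lies on the mounting face of the last link; the fingertips stand 173 mm ahead of it and the grasp point (between the pads) lies arm.pinch_z ahead of it (arm.pinch_z is the distance from the TCP to the grasp point, in m); z points along the fingers, y is the direction in which the jaws open and shut (so a half turn about z gives the same grasp; the last joint's range is limited). The gripper opens to 85 mm and grips with 20 to 120 N. Pads are 22 mm wide; open, the fingers measure 114 mm over their backs; the gripper's body (76 mm by 85 mm) begins 54 mm behind the grasp point. The pads swing forward as they close: fully open they stand 13 mm farther back than shut.
Start: joints at [-1.386, 0.333, 0.04, 1.465, -0.013, 1.343, -0.059], TCP at [0.182, 0.624, 0.405] pointing down, gripper open.
Joint ranges: [-2.58, 2.58], [-0.38, 2.09], [-1.3, 1.39], [0.25, 2.4], [-1.5, 4.64], [0.08, 2.09], [-2.65, 2.65]. Speed limits (rad/s): [2.22, 2.22, 2.79, 2.79, 3.14, 3.14, 3.14].

### API

Orientations are given as a rotation vector (axis times angle).
In Python, from rig import arm gives the robot as it stands. Calls block until the motion is done:
- arm.move_to(position, orientation): joint-space move of the TCP to a pose.
- arm.move_linear(position, rot=None, max_speed=0.15): straight line of the TCP; rot=None keeps the orientation; max_speed is the mean speed in m/s.
- arm.goto_joints(angles): joint-space move.
- arm.grip(opening, f_grip=None): finger opening in m; f_grip is the grip in N (None keeps the last); returns when the fingers have stopped.
- arm.hold(seconds).
- arm.solve_ik(position, orientation): joint angles nearest the present ones, or None.
- arm.camera(name): name is "scene" or "top" or "wrist"; returns the picture (480x640x3 uint8, red, green, blue); there is no depth.
- arm.get_calibration(name): a dict with "K" (3x3 intrinsics, pixels), "camera_from_world" (4x4, takes a point from world to camera coordinates); the wrist camera has in their place "tool_from_camera" (4x4, takes a point from camera to tool coordinates, whose origin is the TCP and whose axes are the flange's). Camera axes: x right, y up, looking along -z (the intrinsics and any distortion apply to the point x, -y, -z); pixel columns grow to the right and rows downward; lengths in m; the calibration is good to about 2 mm. A picture is of the moment at which its call begins: read the wrist's pose just before it. get_calibration takes no time and is no camera call.
A pose or a line that the arm cannot do raises arm.Unreachable and nothing moves.
- arm.finish_job(): hands the job in, once; it reports no verdict.
Readings, each from a call of its own:
- arm.current_clock(): time.
- arm.current_q(): joint angles.
- arm.current_dq(): joint speeds.
- arm.current_tau(): joint torques, N m.
- arm.current_eef_pos(): TCP position.
- arm.current_tcp_rot(): TCP orientation.
- arm.current_force(): force on the tool from outside, world axes, zero at the start.
- arm.current_wrist_torque(): the same for the moment, N m.
- arm.current_finger_gap(): finger opening in m.
Only numpy, scipy, OpenCV 4.12 (cv2) and the standard library are available. Lean on these libraries where they do the work, as an engineer would, in place of code of your own. Each camera call takes 0.05 s, during which the arm holds its last target.

## Working session

There is one attempt and no reset: what is moved stays moved. The work goes in short steps, each a Python script; the robot and the scene stay as the last script left them, time stands still between calls to the robot, and variables do not carry over. Pictures are saved under pics/ and viewed, and the job is handed in when it is done.

```bash
ls; mkdir -p pics
python3 - <<'E'
from rig import arm
import cv2
for n in ("scene","top","wrist"):
    c=arm.get_calibration(n); print(n,c)
    cv2.imwrite(f"pics/{n}0.png",arm.camera(n)[:,:,::-1])
print(arm.pinch_z,arm.current_clock(),arm.current_eef_pos(),arm.current_tcp_rot(),arm.current_force(),arm.current_finger_gap())
E
```

```text
pics
scene {'K': array([[605.44424721,   0.        , 314.26135952],
       [  0.        , 605.44424721, 236.26646514],
       [  0.        ,   0.        ,   1.        ]]), 'camera_from_world': array([[-0.65187795,  0.75820357,  0.01350862,  0.33515902],
       [-0.40171931, -0.36038403,  0.84186991,  0.17779499],
       [ 0.64317706,  0.54336976,  0.53951142, -2.07629885],
       [ 0.        ,  0.        ,  0.        ,  1.        ]])}
top {'K': array([[519.90942356,   0.        , 319.34466123],
       [  0.        , 519.90942356, 246.60180282],
       [  0.        ,   0.        ,   1.        ]]), 'camera_from_world': array([[-0.00572386, -0.99975909,  0.02118975, -0.01622352],
       [ 0.9838742 , -0.00184217,  0.17885236, -0.52262277],
       [-0.17877023,  0.02187177,  0.98364772, -1.40530391],
       [ 0.        ,  0.        ,  0.        ,  1.        ]])}
wrist {'K': array([[333.7421587 ,   0.        , 318.28177489],
       [  0.        , 333.7421587 , 232.4806658 ],
       [  0.        ,   0.        ,   1.        ]]), 'tool_from_camera': array([[-2.90712996e-04,  9.52397869e-01,  3.04857696e-01,
         7.76060193e-02],
       [ 9.99999542e-01,  5.54756796e-04, -7.79499190e-04,
         5.72226990e-04],
       [-9.11515246e-04,  3.04857330e-01, -9.52397594e-01,
         3.04134354e-02],
       [ 0.00000000e+00,  0.00000000e+00,  0.00000000e+00,
         1.00000000e+00]])}
0.1547 0.15 [0.18194837 0.62388464 0.40402157] [-4.44209482e-01 -3.10993886e+00  1.92248675e-03] [-0.28081199 -0.39396423  0.33133822] 0.08552260686445394
```

View pics/top0.png

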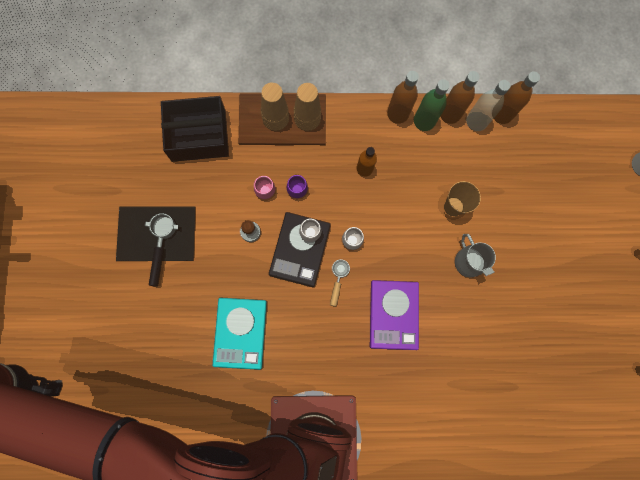

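View pics/scene0.png

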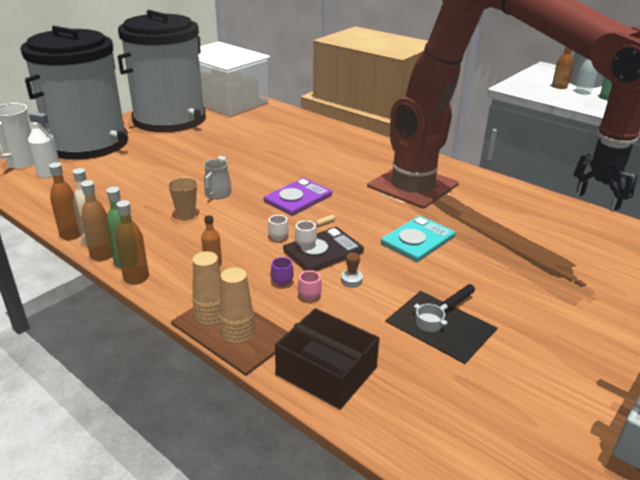

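View pics/wrist0.png

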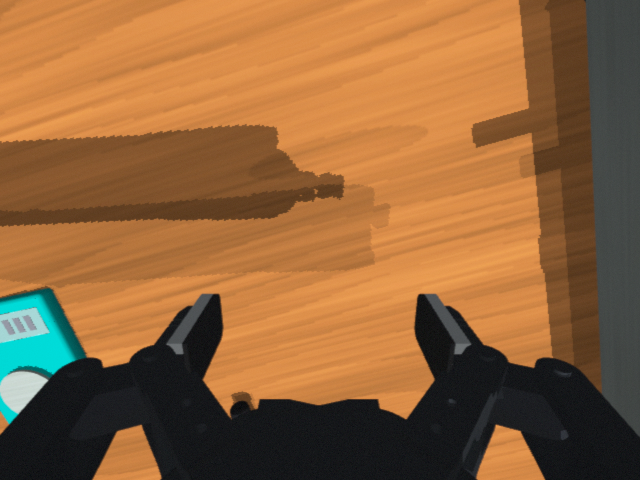

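The top view shows the black scale at about (300,249), with its pan at (303,237), the white cup at (311,231) and the tare key at (307,273). The spare cup is at (354,239) and the spoon below it. I'll zoom in on the top view next.

```bash
cat > h.py <<'E'
import numpy as np, cv2
from rig import arm
def cal(n):
    c=arm.get_calibration(n);K=c["K"]
    if n=="wrist":
        from scipy.spatial.transform import Rotation as R
        T=np.eye(4);T[:3,:3]=R.from_rotvec(arm.current_tcp_rot()).as_matrix();T[:3,3]=arm.current_eef_pos()
        return K,np.linalg.inv(T@c["tool_from_camera"])
    return K,c["camera_from_world"]
def proj(KM,p):
    K,M=KM
    p=np.atleast_2d(p);q=p@M[:3,:3].T+M[:3,3];q=q*[1,-1,-1]
    u=q@K.T;return u[:,:2]/u[:,2:]
def unproj(KM,uv,z):
    K,M=KM
    uv=np.atleast_2d(uv);d=np.c_[uv,np.ones(len(uv))]@np.linalg.inv(K).T*[1,-1,-1]
    R=M[:3,:3];d=d@R;o=-R.T@M[:3,3]
    return o+d*((z-o[2])/d[:,2])[:,None]
E
python3 - <<'E'
import cv2
for n,(x0,y0,w,h) in {"top":(230,165,160,120),"scene":(250,195,160,120)}.items():
    im=cv2.imread(f"pics/{n}0.png")[y0:y0+h,x0:x0+w]
    cv2.imwrite(f"pics/{n}0z.png",cv2.resize(im,None,fx=5,fy=5,interpolation=cv2.INTER_CUBIC))
E
```

```text
(no output)
```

View pics/top0z.png

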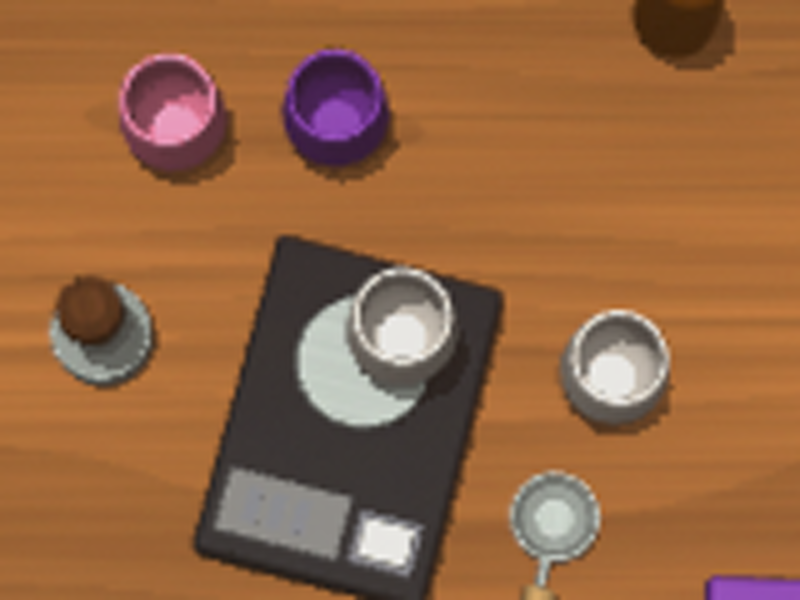

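View pics/scene0z.png

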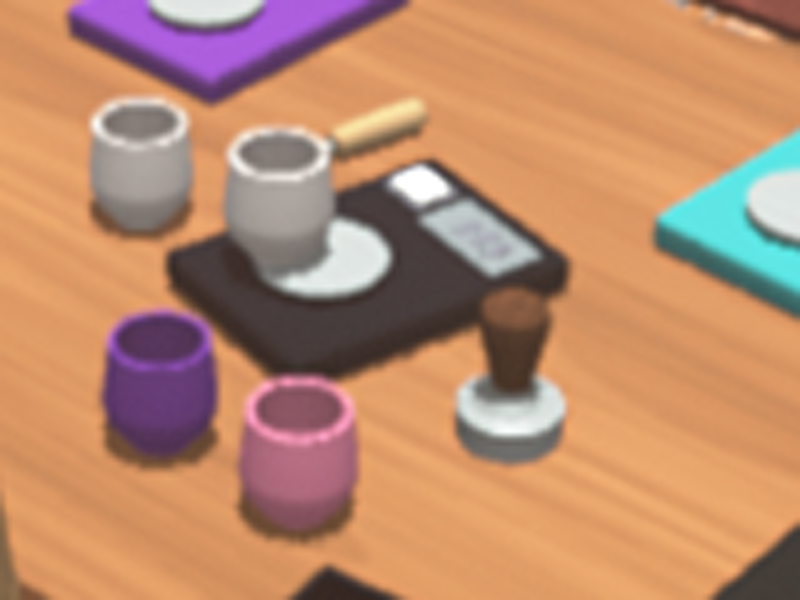

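Run:
```python
from h import *
T=cal("top");S=cal("scene")
def z2(n,p):
    x0,y0={"top":(230,165),"scene":(250,195)}[n]
    return (np.array(p,float)+.5)/5-.5+[x0,y0]
c=unproj(T,z2("top",[(280,237),(502,292),(425,600),(197,550)]),.026)
print("corners",c.round(4)); print([np.linalg.norm(c[i]-c[i-1]).round(4) for i in range(4)])
ex=(c[0]-c[3]+c[1]-c[2]);print("yaw",np.degrees(np.arctan2(ex[1],ex[0])))
ex/=np.linalg.norm(ex);mid=c.mean(0);print("mid",mid,"pan by body",mid+ex*0.032)
# pan visible boundary points
pts=np.array([(297,358),(306,400),(330,420),(362,427),(400,418),(320,315),(345,298)])
q=unproj(T,z2("top",pts),.036)[:,:2]
A=np.c_[2*q,np.ones(len(q))];s=np.linalg.lstsq(A,(q**2).sum(1),rcond=None)[0];print("pan circ",s[:2],np.sqrt(s[2]+s[:2]@s[:2]))
print("key top",unproj(T,z2("top",(387,541)),.031),"scene",unproj(S,z2("scene",(420,186)),.031))
print("pan scene", )
m=np.array([(403,268),(353,318),(452,318),(403,368)])
print("mouth",unproj(T,z2("top",m),.100).round(4))
m=np.array([(229,155),(330,155),(280,130),(280,177)])
r=unproj(S,z2("scene",m),.100);print("mouth scene",r.round(4),r.mean(0))
print("spare mouth",unproj(T,z2("top",[(614,360)]),.064))
print("tamper top", unproj(T,z2("top",[(90,310)]),.086))
print("spoon", unproj(T,z2("top",[(555,517)]),.01),unproj(T,(335,305),.01))
print("pink/purple", unproj(T,z2("top",[(169,104),(336,100)]),.064), "syrup",unproj(T,(370,152),.15))
```

```text
corners [[ 0.6274  0.0775  0.026 ]
 [ 0.595  -0.0496  0.026 ]
 [ 0.4184 -0.0048  0.026 ]
 [ 0.4469  0.1229  0.026 ]]
[np.float64(0.1861), np.float64(0.1311), np.float64(0.1822), np.float64(0.1308)]
yaw -14.174458738747797
mid [0.52193574 0.03649812 0.026     ] pan by body [0.55296148 0.02866212 0.026     ]
pan circ [0.55203547 0.02961488] 0.0378308191702722
key top [[0.45106049 0.01640493 0.031     ]] scene [[0.4550737  0.02257866 0.031     ]]
pan scene
mouth [[ 0.5915  0.0074  0.1   ]
 [ 0.5637  0.0345  0.1   ]
 [ 0.5636 -0.0191  0.1   ]
 [ 0.5361  0.0075  0.1   ]]
mouth scene [[ 0.5864 -0.0074  0.1   ]
 [ 0.5497  0.0336  0.1   ]
 [ 0.5481 -0.0041  0.1   ]
 [ 0.5848  0.0282  0.1   ]] [0.5672645  0.01257305 0.1       ]
spare mouth [[ 0.5475567  -0.10974947  0.064     ]]
tamper top [[0.57137328 0.17817966 0.086     ]]
spoon [[ 0.46728005 -0.07924197  0.01      ]] [[ 0.36239002 -0.06211238  0.01      ]]
pink/purple [[0.69492134 0.13867301 0.064     ]
 [0.69733574 0.04472314 0.064     ]] syrup [[ 0.76206009 -0.15358928  0.15      ]]
```

```bash
cat >> h.py <<'E'
from scipy.spatial.transform import Rotation as Rot
TIP=0.173
def down(d):
    x=np.array([d[0],d[1],0.]);x/=np.linalg.norm(x);z=np.array([0,0,-1.]);y=np.cross(z,x)
    return Rot.from_matrix(np.c_[x,y,z]).as_rotvec()
def snap(n,name):
    k=cal(n);im=arm.camera(n)[:,:,::-1];cv2.imwrite(f"pics/{name}.png",im);np.savez(f"pics/{name}.npz",K=k[0],M=k[1]);return im
E
python3 - <<'E'
from h import *
d=np.array([-0.012,0.0215]);d/=np.linalg.norm(d)
s=np.array([.564,.0075])-d*.053
print(s,down(d))
p=[s[0],s[1],.16+TIP]
print(arm.current_q(),arm.solve_ik(p,down(d)),arm.solve_ik([s[0],s[1],.056+TIP],down(d)))
arm.move_to(p,down(d)); arm.grip(0.0)
print(arm.current_clock(),arm.current_eef_pos(),arm.current_finger_gap(),arm.current_force())
snap("wrist","w1");print(arm.current_clock())
E
```

```text
[ 0.58983041 -0.03877948] [1.59051772 2.70921719 0.        ]
[-1.38622533  0.33376642  0.03985568  1.466052   -0.01338932  1.34326699
 -0.05848575] [-0.74616333  0.36204892  0.91576499  1.74032743 -0.30720908  1.19129546
  0.763027  ] [-0.73069614  0.5208994   0.92266091  1.83588784 -0.48200043  1.02722868
  0.89568715]
3.675 [ 0.58983416 -0.03882323  0.33302696] -7.315843206270073e-05 [ 0.40642512 -0.05719948 -0.2253274 ]
3.725
```

View pics/w1.png

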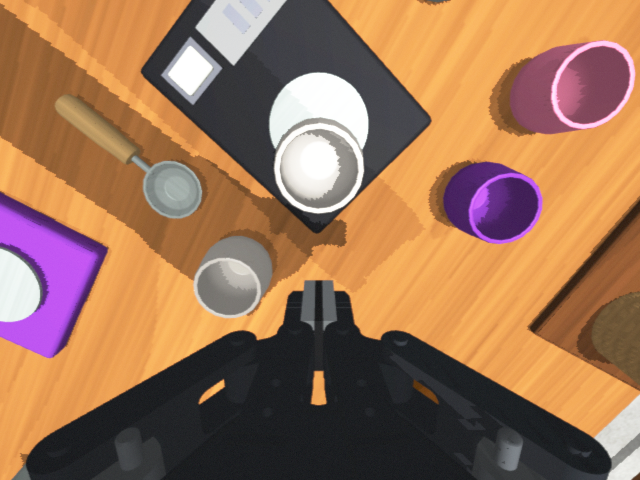

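The wrist view shows the cup's rim centred near (319,168), the pan arc near (319,120) with its top at (319,73), the tare key at (191,70) and the closed fingertips at (319,285). I'll measure these.

```bash
cat >> h.py <<'E'
def circ(q):
    A=np.c_[2*q,np.ones(len(q))];s=np.linalg.lstsq(A,(q**2).sum(1),rcond=None)[0];return s[:2],np.sqrt(s[2]+s[:2]@s[:2])
def fitproj(KM,uv,z,r,c0):
    """centre of circle radius r at height z whose outline passes through uv"""
    q=unproj(KM,uv,z)[:,:2]
    from scipy.optimize import least_squares
    s=least_squares(lambda c:np.linalg.norm(q-c,axis=1)-r,c0,loss="soft_l1",f_scale=.001)
    return s.x,np.abs(s.fun).mean()
E
python3 - <<'E'
from h import *
im=cv2.imread("pics/w1.png")
z=cv2.resize(im[55:235,210:430],None,fx=3.6,fy=3.3,interpolation=cv2.INTER_CUBIC)
z=cv2.resize(im[60:220,240:400],None,fx=3.75,fy=3.75,interpolation=cv2.INTER_CUBIC)
f=np.load("pics/w1.npz");W=(f["K"],f["M"])
# prediction overlay
th=np.linspace(0,2*np.pi,60)
for c,r,h,col in (((.552,.029),.0375,.036,(0,0,255)),((.564,.0075),.027,.1,(0,255,0))):
    P=np.c_[c[0]+r*np.cos(th),c[1]+r*np.sin(th),0*th+h]
    uv=(proj(W,P)-[240,60]+.5)*3.75-.5
    cv2.polylines(z,[uv.round().astype(int)],True,col,1)
cv2.imwrite("pics/w1z.png",z)
print("tips proj",proj(W,[.58983,-.03882,.16]))
E
```

```text
tips proj [[316.61330663 297.36257697]]
```

View pics/w1z.png

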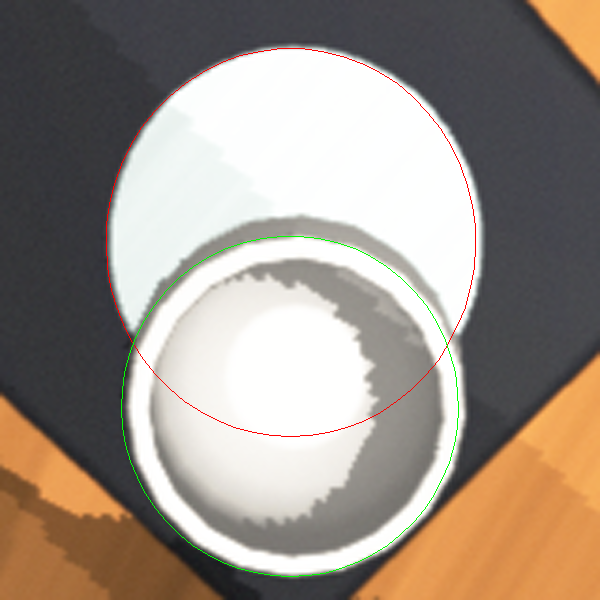

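```bash
cat >> h.py <<'E'
def refine(im,KM,c,r,z,angs,span=.006,sgn=-1,it=4):
    """radial edge search in world circle; sgn -1: bright inside -> dark outside"""
    g=cv2.GaussianBlur(cv2.cvtColor(im,cv2.COLOR_BGR2GRAY),(0,0),.7).astype(np.float32)
    c=np.array(c,float);rr=np.arange(-span,span,.0002)
    for _ in range(it):
        P=c+np.stack([np.cos(angs),np.sin(angs)],1)[:,None]*(r+rr)[None,:,None]
        uv=proj(KM,np.c_[P.reshape(-1,2),np.full(P[...,0].size,z)]).astype(np.float32)
        v=cv2.remap(g,uv[:,0].copy().reshape(P.shape[:2]),uv[:,1].copy().reshape(P.shape[:2]),cv2.INTER_LINEAR)
        dv=sgn*(v[:,4:]-v[:,:-4]);k=dv.argmax(1)+2;ok=dv.max(1)>15
        q=P[np.arange(len(angs)),k][ok]
        from scipy.optimize import least_squares
        s=least_squares(lambda p:np.linalg.norm(q-p[:2],axis=1)-p[2],[*c,r],loss="soft_l1",f_scale=.0005)
        c=s.x[:2]
    return c,s.x[2],np.median(np.abs(np.linalg.norm(q-c,axis=1)-s.x[2])),ok.sum()
E
python3 - <<'E'
from h import *
im=cv2.imread("pics/w1.png");f=np.load("pics/w1.npz");W=(f["K"],f["M"])
a0=np.arctan2(.0215,-.012)
pc=refine(im,W,(.552,.0285),.0375,.036,a0+np.radians(np.arange(-80,81,4)))
mc=refine(im,W,(.564,.0075),.027,.1,np.radians(np.arange(0,360,5)),.004)
print("pan",pc);print("mouth",mc)
z=cv2.resize(im[60:220,240:400],None,fx=3.75,fy=3.75,interpolation=cv2.INTER_CUBIC)
th=np.linspace(0,2*np.pi,60)
for c,r,h,col in ((pc[0],pc[1],.036,(0,0,255)),(mc[0],mc[1],.1,(0,255,0)),(mc[0],.031,.065,(255,0,0))):
    P=np.c_[c[0]+r*np.cos(th),c[1]+r*np.sin(th),0*th+h]
    uv=(proj(W,P)-[240,60]+.5)*3.75-.5
    cv2.polylines(z,[uv.round().astype(int)],True,col,1)
cv2.imwrite("pics/w1y.png",z)
print("key",unproj(W,(191,70),.031))
E
```

```text
pan (array([0.55293679, 0.02946321]), np.float64(0.037847589264520996), np.float64(4.059082722652346e-05), np.int64(41))
mouth (array([0.56489676, 0.00799705]), np.float64(0.026848618487186712), np.float64(0.00012280172453325508), np.int64(72))
key [[0.45124367 0.01840252 0.031     ]]
```

View pics/w1y.png

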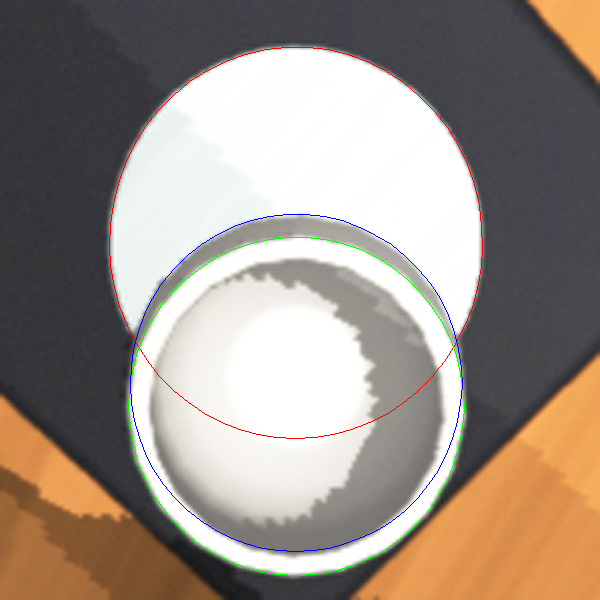

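```bash
cat >> h.py <<'E'
pan=np.array([.55294,.02946]);cup0=np.array([.56490,.00800])
def mouth(im,KM,c):
    return refine(im,KM,c,.027,.1,np.radians(np.arange(0,360,5)),.004)
def at(xy,tz): return [xy[0],xy[1],tz+TIP]
E
python3 - <<'E'
from h import *
d=(pan-cup0)/np.linalg.norm(pan-cup0)
print(d)
s=cup0-d*.053
arm.move_linear(at(s,.16),rot=down(d),max_speed=.1)
arm.move_linear(at(s,.057),max_speed=.15)
print(arm.current_clock(),arm.current_force())
arm.move_linear(at(cup0-d*.040,.057),max_speed=.02)   # expected contact at .042
print(arm.current_force(),arm.current_clock())
im=snap("wrist","w2");f=cal("wrist");m=mouth(im,f,cup0);print(m,(m[0]-cup0)@d)
cv2.imwrite("pics/w2s.png",im)
E
```

```text
[-0.48681753  0.87350369]
4.8083 [ 0.43583642 -0.61491828  0.56101451]
[-0.70625047 -0.33630864  0.03498242] 5.6083
(array([0.56361569, 0.00942678]), np.float64(0.026649009320597782), np.float64(0.00014605325868399105), np.int64(71)) 0.0018715200441802877
```

View pics/w2.png

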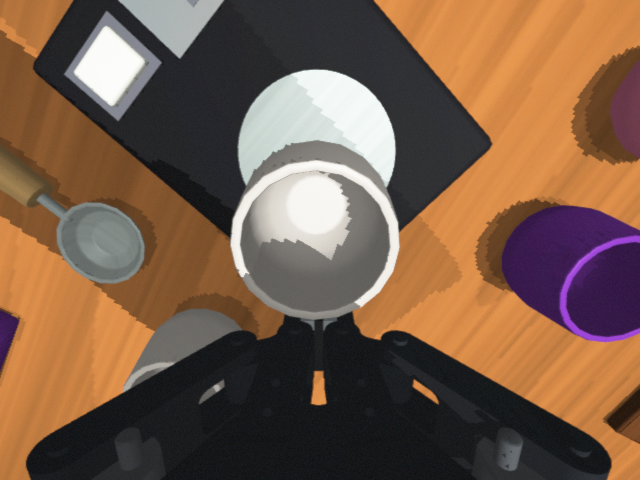

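The cup has slid about 2 mm, as predicted, and still stands upright with its rim centred near (316,240). I'll continue in small taps, backing off after each one.

Run:
```python
from h import *
d=(pan-cup0)/np.linalg.norm(pan-cup0);n=np.array([-d[1],d[0]])
c=cup0+d*.002
for goal in (.009,.016):
    arm.move_linear(at(cup0+d*(goal-.042),.057),max_speed=.02)
    F=arm.current_force()
    arm.move_linear(at(cup0+d*(goal-.046),.057),max_speed=.03)
    arm.hold(.2)
    im=snap("wrist","w3_%d"%(goal*1e3));k=cal("wrist")
    m=mouth(im,k,cup0+d*goal);o=m[0]-cup0
    p=refine(im,k,pan,.0375,.036,np.arctan2(d[1],d[0])+np.radians(np.arange(-60,61,4)),.004)
    print(goal,F,"along",o@d,"side",o@n,m[1:],"pan",p,arm.current_clock())
```

```text
0.009 [0.35217806 0.16016965 0.11875872] along 0.009128206157540685 side 0.0008471837028184879 (np.float64(0.026608787793463068), np.float64(4.3966380841069935e-05), np.int64(72)) pan (array([0.5528192 , 0.02947279]), np.float64(0.037699999346297614), np.float64(1.5935949329026755e-06), np.int64(31)) 6.6917
0.016 [ 0.39859748 -0.26206989  0.08332331] along 0.016134443892926485 side 0.0006982406825890628 (np.float64(0.026660712226863628), np.float64(6.983721997727392e-05), np.int64(72)) pan (array([0.55276587, 0.02948592]), np.float64(0.037651504222312226), np.float64(5.8150514585034174e-05), np.int64(31)) 7.925
```

View pics/w3_16.png

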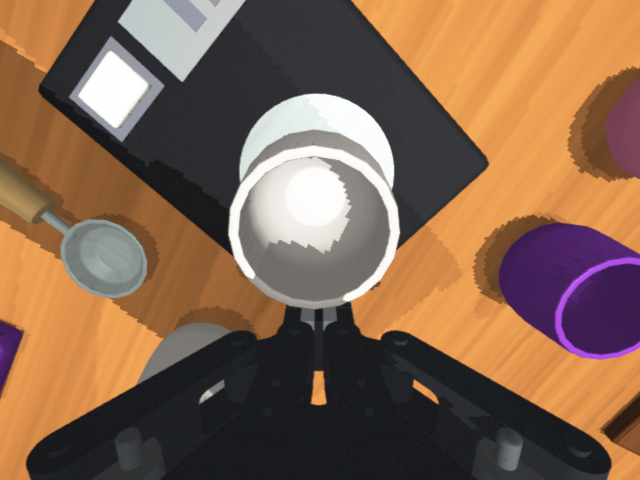

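Run:
```python
from h import *
d=(pan-cup0)/np.linalg.norm(pan-cup0);n=np.array([-d[1],d[0]])
for goal in (.0215,.0245):
    arm.move_linear(at(cup0+d*(goal-.042),.057),max_speed=.02)
    arm.move_linear(at(cup0+d*(goal-.046),.057),max_speed=.03)
    arm.hold(.2)
    im=snap("wrist","w4_%d"%(goal*1e3));k=cal("wrist")
    m=mouth(im,k,cup0+d*goal);o=m[0]-cup0
    print(goal,"along",o@d,"side",o@n,m[0]-pan,m[1:],arm.current_clock())
arm.move_linear(at(cup0+d*(.0245-.06),.057),max_speed=.08)
arm.move_linear(at(cup0+d*(.0245-.06),.16),max_speed=.15)
arm.hold(.2)
im=snap("wrist","w5");k=cal("wrist");m=mouth(im,k,pan)
p=refine(im,k,pan,.0375,.036,np.arctan2(d[1],d[0])+np.radians(np.arange(-60,61,4)),.004)
print(m,p,m[0]-p[0],arm.current_clock())
im=snap("top","t5")[165:285,230:390];cv2.imwrite("pics/t5z.png",cv2.resize(im,None,fx=5,fy=5,interpolation=cv2.INTER_CUBIC))
```

```text
0.0215 along 0.02174187209118784 side 0.00042681783775527126 [ 0.00100285 -0.00267618] (np.float64(0.026667179946754656), np.float64(0.00012151900892887896), np.int64(72)) 9.0833
0.0245 along 0.02480087614587334 side 0.00027216608449322796 [-3.51239268e-04  7.11615958e-05] (np.float64(0.026710319886859374), np.float64(0.00010610528150311466), np.int64(72)) 10.1167
(array([0.55293395, 0.02950125]), np.float64(0.027100326234641817), np.float64(0.0002977026545157215), np.int64(72)) (array([0.55301912, 0.02953245]), np.float64(0.03779620481837732), np.float64(6.035491691529227e-05), np.int64(31)) [-8.51757332e-05 -3.12094107e-05] 11.525
```

View pics/w5.png

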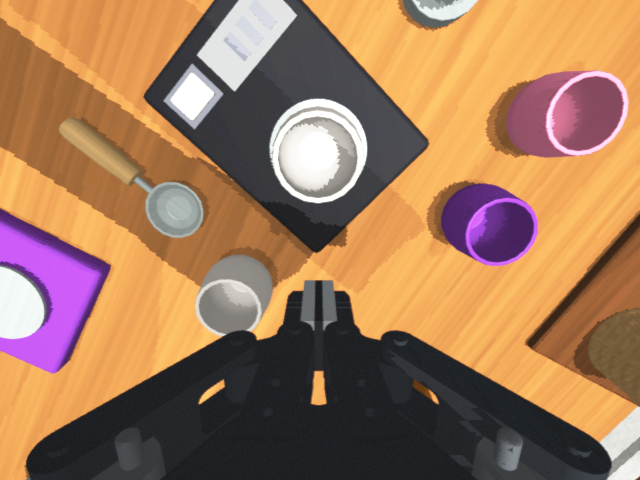

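View pics/t5z.png

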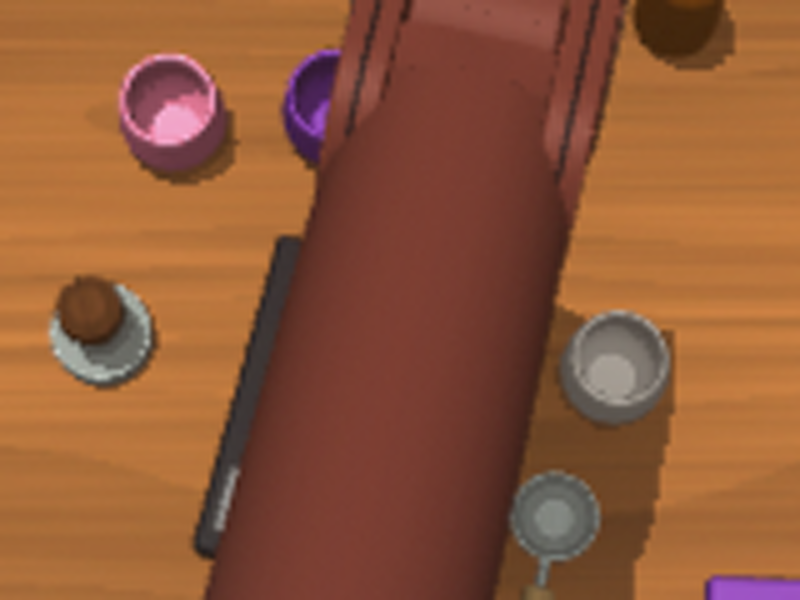

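The cup is centred to within about 0.1 mm. Its rim is concentric with the pan at (319,152) in the wrist view. The arm blocks the top view here. Next is the tare key, visible at (193,95). I'll align the closed fingers along the key's long side.

Run:
```python
from h import *
im=cv2.imread("pics/w5.png");f=np.load("pics/w5.npz");W=(f["K"],f["M"])
r=im[55:135,150:235].min(2);m=(r>215).astype(np.uint8)
n,l,s,c=cv2.connectedComponentsWithStats(m);
for i in range(1,n):
    if s[i,4]>150: print(s[i],c[i]+[150,55]);pts=np.argwhere(l==i)[:,::-1]+[150,55]; print(cv2.minAreaRect(unproj(W,pts,.031)[:,:2].astype(np.float32)*1000))
a=np.radians(-14.2);ex=np.array([np.cos(a),np.sin(a)]);ey=np.array([-ex[1],ex[0]])
k=unproj(W,(193,95),.031)[0,:2];print(k,(k-pan)@ex,(k-pan)@ey)
for t in (.16,.026): print(arm.solve_ik(at(k,t),down(ey)),arm.solve_ik(at(k,t),down(-ey)),arm.solve_ik(at(k,t),down(ex)))
cv2.imwrite("pics/kz.png",cv2.resize(im[40:150,130:300],None,fx=4.5,fy=4.5,interpolation=cv2.INTER_CUBIC))
```

```text
[ 48   0  37  35 677] [221.98227474  66.52289513]
((460.8101501464844, 42.34666061401367), (26.213581085205078, 22.84712791442871), 29.104583740234375)
[  20   18   44   47 1148] [191.6358885   96.09407666]
((450.5378723144531, 17.609556198120117), (27.892845153808594, 21.876911163330078), 75.10415649414062)
[0.45107147 0.01907777] -0.09620913576769081 -0.035054105603115476
[-1.33427826 -0.16724048  1.1337961   2.05906366  0.16533511  1.15891584
 -0.52043064] None [-1.44997395 -0.23840487  1.21096065  2.06028846  0.24167167  1.17722454
 -2.16145048]
[-1.0998026   0.2728301   1.07260205  2.18696549 -0.32116503  0.84782404
 -0.07436429] [ 0.69550054  0.27798392 -0.90646969  2.11197462  0.2851526   0.87580318
  2.51631112] [-1.27591282  0.47610606  1.34528486  2.19043187 -0.59218836  0.92781656
 -1.39295889]
```

View pics/kz.png

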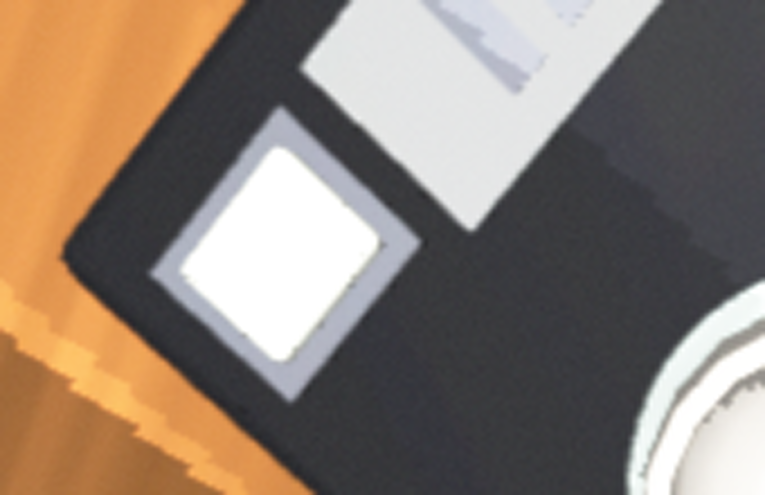

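Run:
```python
from h import *
a=np.radians(-14.7);ey=np.array([-np.sin(a),np.cos(a)]);k=np.array([.4506,.0178])
arm.move_linear(at(k,.16),rot=down(ey),max_speed=.12)
arm.move_linear(at(k,.045),max_speed=.12);arm.hold(.3)
F0=arm.current_force();print(arm.current_clock(),F0,arm.current_eef_pos()[2]-TIP)
snap("wrist","w6")
```

```text
14.3 [-0.07997363  0.07777068 -0.54113689] 0.04530997009595791
```

View pics/w6.png

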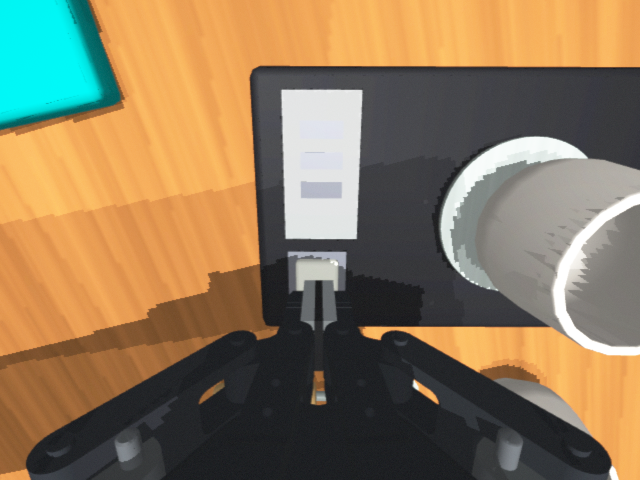

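The fingertips at (318,285) are over the key, with its far end visible at (318,272). I'll press it step by step while reading the force.

Run:
```python
from h import *
k=np.array([.4506,.0178]);F0=arm.current_force()[2]
for t in (.032,.030,.029,.028,.0275,.027,.0265,.026,.0255):
    arm.move_linear(at(k,t),max_speed=.02);arm.hold(.12)
    F=arm.current_force()[2]-F0;print(t,round(F,2),round(arm.current_eef_pos()[2]-TIP,5))
    if F>6: break
arm.hold(.3);print(arm.current_force()[2]-F0,arm.current_clock())
snap("wrist","w7")
```

```text
0.032 -1.06 0.03209
0.03 1.17 0.03013
0.029 1.93 0.02911
0.028 2.27 0.02809
0.0275 2.33 0.02758
0.027 9.8 0.02737
9.702541233212704 17.4
```

Run:
```python
from h import *
k=np.array([.4506,.0178]);a=np.radians(-14.7);ex=np.array([np.cos(a),np.sin(a)]);ey=np.array([-ex[1],ex[0]])
arm.move_linear(at(k,.045),max_speed=.03)
arm.move_linear(at(k,.16),max_speed=.12)
# retreat sideways so that the wrist camera looks at cup and key
s=k+ex*.06-ey*.10
arm.move_linear(at(s,.17),max_speed=.12);arm.hold(.3)
im=snap("wrist","w8");W=cal("wrist");m=mouth(im,W,pan)
print(m,m[0]-pan,arm.current_clock(),arm.current_force())
```

```text
(array([0.5527771 , 0.02943917]), np.float64(0.026926588303903987), np.float64(0.00011366996521402876), np.int64(44)) [-1.62901407e-04 -2.08330620e-05] 20.7833 [-0.18575904 -0.06614957  0.02798514]
```

View pics/w8.png

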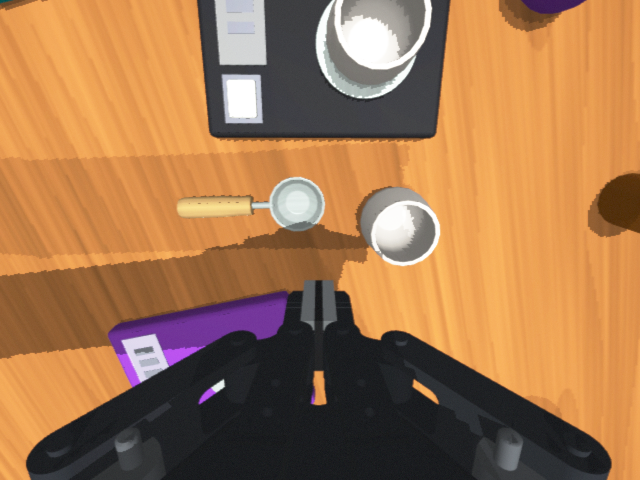

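View pics/w7.png

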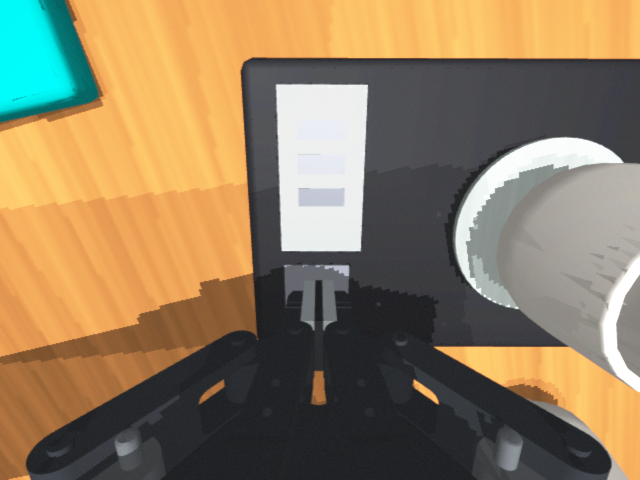

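Seen from a second direction, the cup is centred and the key at (241,99) is back up. The spoon and the spare cup have not moved. I'll take one last scene picture and hand in.

Run:
```python
from h import *
im=snap("scene","s9")
cv2.imwrite("pics/s9z.png",cv2.resize(im[195:315,250:410],None,fx=5,fy=5,interpolation=cv2.INTER_CUBIC))
S=cal("scene")
arm.finish_job();print(arm.current_clock())
```

```text
the job is handed in; nothing more can be done
the job is handed in; nothing more can be done
```

View pics/s9z.png

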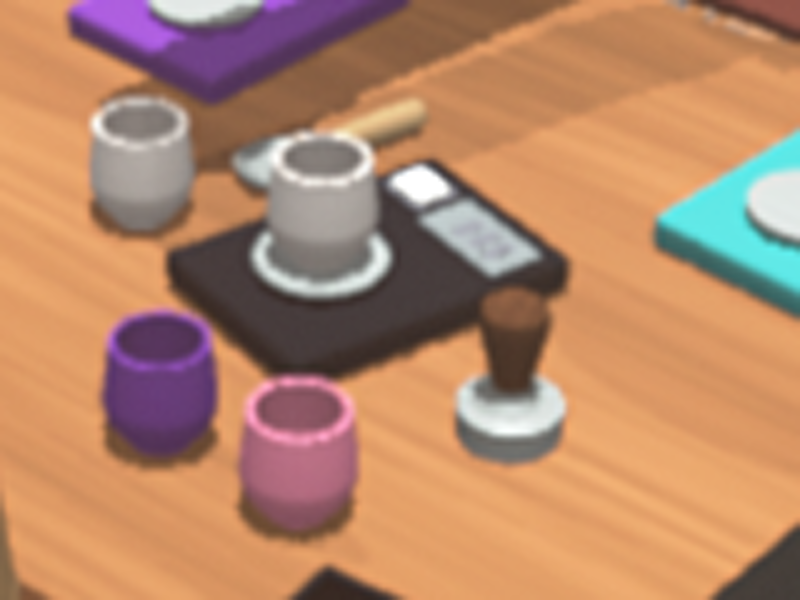

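The cup is centred on the pan, the tare key has been pressed and is back up, and the job was handed in at about 21 s.

- **Cup:** I slid it 24.6 mm in five slow pushes with closed fingers at its widest part. I looked after each push and backed the fingers off after all but the first. Wrist-camera checks from two directions put it within about 0.2 mm of the pan centre, standing upright.
- **Tare key:** it reached its stop at about 10 N, after about 3.6 mm of travel by my height reading. I took this as fully down, since the last 0.4 mm is within measurement error. The later pictures show the key up again.
- **Everything else:** the neighbouring objects look unmoved in the last scene picture, and the arm was clear of everything.
- **Disagreements:** at the start the scene and top cameras differed by 4–7 mm, so I worked from the wrist camera, which fitted the known sizes. The arm blocked the top view afterwards, so the top camera did not confirm the final position.

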